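Set the eccentric side stop of a board jig and prove the gap with the gauge

TASK

On the board-holding jig, first turn the eccentric side stop by its black bar handle, anticlockwise seen from above, until the bar lies along the lane with its pointed nose at the scribed line; that sets the gap between stop and rail. Then check the gap: slide the gauge block that waits in the lane flat along the floor of the lane, through the gap, until it comes up to the end block, and leave it there with the stop still at its line. Leave the other things on the bench alone.

Things in the scene. Friction and masses are not known exactly. Their poses are not given: they have to be found in the camera images.
- jig: Jig fixed to the bench: 160 x 280 mm plate, lane along its y, z up. Origin on the bench in mid-lane, level with the bolt (bolt axis x = 50, y = 0 mm). Lane floor z = 8; rail face x = -24.5, lips' face x = 27.5 (for y -145 to -55 and 55 to 115), tops z = 24; end block's face y = 115. Scribed line x = 50, y = 43 to 73. The gauge starts at the -y end. The round screw head is not the stop.
- stop (a joint): Angle (rad) of the eccentric stop, growing anticlockwise from above, 0 to 2.4; starts at 0.25 to 0.85; 0.2 N m of friction, stays where left. At 0 the nose points to jig +x; at 1.57 the bar lies along the lane, nose to jig +y at the line: right. The 51 mm steel disc (top z = 23 mm) is 14 mm off the bolt, away from the nose: gap to the rail 49 - 14 cos(angle) mm, 49 when right.
- stop_handle (a point): Grip point of the stop's black bar handle, on the bolt's axis, 52 mm above the bench. The bar is 14 mm wide and 47 mm long (22 mm from the axis to its blunt end, 25 mm to its nose) and stands from 34 to 66 mm above the bench. The point's x axis runs along the bar towards the nose and turns with it.
- gauge_grip (a point): Grip point of the loose brass gauge (about 0.2 kg): plate 44 wide (x), 60 long (y), 12 mm thick, with an upright fin in its middle, 14 wide (x), 30 long (y), 40 mm high. The point is in the fin, 36 mm above the underside, 16 mm below the top. Starts flat in the lane at jig y -105 to -85 mm, y along the lane; at the end block y = 85. A smaller look-alike outside the jig is not used.
Mind the look-alikes: they are no part of the job. Leave any green look-alike of the part that bears gauge_grip alone.

How it is judged:
On the way, in this order (a step that is already met when the one before it is completed fails the run):
1. the stop is turned to its line while the gauge still waits before the gap (value of joint stop between 1.32 and 1.82 rad and y of gauge_grip in the frame of jig below -0.06 m), for 0.2 s.
2. the gauge passes through the gap, flat on the floor of the lane (value of joint stop between 1.32 and 1.82 rad and z of gauge_grip in the frame of jig below 0.05 m and x of gauge_grip in the frame of jig between -0.012 and 0.012 m and y of gauge_grip in the frame of jig between -0.025 and 0.025 m), for 0.05 s.
At the end, for the whole second after the job is handed in: The stop stands within 14 degrees of its line (joint 1.32 to 1.82 rad); the gauge lies flat and at rest on the lane's floor, past the stop, within 17 mm of the end block (value of joint stop between 1.32 and 1.82 rad and z of gauge_grip in the frame of jig below 0.05 m and x of gauge_grip in the frame of jig between -0.012 and 0.012 m and y of gauge_grip in the frame of jig above 0.068 m and angle between gauge_grip's own z axis and vertical below 0.17 rad and linear speed of gauge below 0.02 m/s); the robot touches nothing.
It fails at once if another thing on the bench (small gauge) is moved by more than 30 mm (distance of small_gauge from where it was at the start of the episode above 0.03 m).
It fails at once if another thing on the bench (driver) is moved by more than 30 mm (distance of driver from where it was at the start of the episode above 0.03 m).
It fails at once if another thing on the bench (flux jar) is moved by more than 30 mm (distance of flux_jar from where it was at the start of the episode above 0.03 m).
It fails at once if another thing on the bench (screw tray) is moved by more than 30 mm (distance of screw_tray from where it was at the start of the episode above 0.03 m).
It also fails if it takes over 48 s, if anything falls off the work surface, if the arm or the gripper's body presses on something with over 40 N, if the wrist force passes 120 N, or if a joint passes its speed limit or range.

ROBOT

A 6-joint arm with a two-finger parallel gripper is mounted at the origin on the work surface. World frame = base frame: x ahead of the robot, y to its left, z up, the work surface at z = 0. Lengths are in m, angles in rad, forces in N, time in s.
With the tool pointing down it reaches from about 0.3 to 0.775 m from the base axis. Payload 14.6 kg.
Tool frame: the origin (TCP) lies on the centre line of the jaws, within the pads' length; the fingertips stand 19 mm ahead of it and the grasp point (between the pads) is the TCP (ctrl.tip_reach is the distance from the TCP to the fingertips, in m); x points along the fingers, y is the direction in which the jaws open and shut, and the axes are right-handed (so a half turn about x gives the same grasp; the last joint's range is limited). The gripper opens to 94 mm and grips with 3 to 60 N. Pads are 16 mm wide; open, the fingers measure 119 mm over their backs; the gripper's body (75 mm by 177 mm) begins 78 mm behind the grasp point.
Start: joints at [1.273, 0.3, 1.521, -0, 1.321, -0.067], TCP at [0.126, 0.535, 0.224] pointing down, gripper open.
Joint ranges: [-3.03, 3.03], [-0.79, 2.21], [0.23, 2.52], [-1.04, 4.18], [0, 3.07], [-2.55, 2.55]. Speed limits (rad/s): [2.22, 2.22, 2.57, 3.14, 3.14, 3.14].

INTERFACE

Orientations are given as [roll, pitch, yaw] about the fixed x, y, z axes, in that order (R = Rz(yaw) Ry(pitch) Rx(roll)).
In Python, from station import ctrl, optics, models gives the robot as it stands. The module is installed in compiled form; this text tells all that it offers.
- The arm moves only by the tool arm_command, never from a script. Its argument "deltas" is a list of rows, each an object with "translation": the shift along the tool's x, y, z in units of 25 mm (1.0 is 25 mm), a list of three; "turn": the turn, a rotation vector about the tool's x, y, z in units of 5 degrees (1.0 is 5 degrees), a list of three. In form: [{"translation": [x, y, z], "turn": [rx, ry, rz]}, ...]. A call has 1 to 12 rows; each row is the pose to reach, as a shift and turn from the pose commanded when the call began, along the tool's axes at that moment; what a row does not reach only later rows make up. A row lasts 1/12 s, in which the tool goes at most 41.7 mm and 7.16 degrees, less where a joint would pass 70% of its speed; a pose out of reach is approached as far as the arm can. A call with a gripper value outside its range is refused whole. "gripper" is the finger opening in mm, from 0 to 94, set as the call begins (left out, the last holds). The fingers move at their own pace and stop on an object; "force" is the grip in N (left out, the last holds). Time passes only in rows, so rows that repeat a pose let the fingers close. It gives the time, the measured TCP pose, the force and the opening at its end, in the units of the state.
- ctrl.get_obs(): the state, without advancing time (a new reading comes with each control period).
- optics.camera(name): name is "side" or "top"; returns the picture (400x640x3 uint8, red, green, blue); there is no depth.
- optics.get_calibration(name): a dict with "K" (3x3 intrinsics, pixels), "origin" and "orientation" of the camera in the world. Camera axes: x right, y down, z forward; pixel columns grow to the right and rows downward; lengths in m; the calibration is good to about 2 mm. A picture is of the moment at which its call begins. get_calibration takes no time and is no camera call.
- ctrl.hand_in(): hands the job in, once; it reports no verdict.
Trained networks look in the newest picture that a camera, given by its name, has taken for a name from the list of things; names that differ only in an ending like _2 or _b are one class to them, and where a whole thing is asked for, a point or a joint stands for the part that bears it (a point fixed in the world has none). Each returns a list of dicts, best first, with "score" (0 to 1); they miss things now and then, are a little off and sometimes report something else, mostly with a low value. They report only what shows in the picture. A call takes as long as a camera call. They do not tell look-alikes from the thing itself.
- models.look_for(target, camera): "box" ([left, top, right, bottom] in pixels, round what is visible of it).
- models.cut_out(target, camera): "pixels" (400x640 bool, what is visible of it) and "box" ([left, top, right, bottom] in pixels, round what is visible of it).
- models.mark_of(target, camera): "at" ([column, row] in pixels: a listed point, or the origin of a listed thing).
The state is a dict: "time_s": time; "qpos": joint angles; "joint_vel": joint speeds; "tau": joint torques, N m; "ee_pos": TCP position; "eef_rot": TCP orientation; "force": force on the tool from outside, world axes, zero at the start; "moment": the same for the moment, N m; "grip_width": finger opening in m.
Only numpy, scipy, OpenCV 4.12 (cv2) and the standard library are available. Lean on these libraries where they do the work, as an engineer would, in place of code of your own. Each camera call takes 0.05 s, during which the arm holds its last target.

## Working session

There is one attempt and no reset: what is moved stays moved. The work goes in short steps, Python scripts to look and compute and a tool call to move; the robot and the scene stay as the last step left them, time stands still between calls to the robot, and variables do not carry over. Pictures are saved under pics/ and viewed, and the job is handed in when it is done.

Besides the shell and the picture viewer there is one more tool, called after "Request:" by a JSON object that holds its "api" and its "payload". arm_command: Moves the arm, as the interface text tells. Its arguments: {"type":"object","properties":{"deltas":{"type":"array"},"gripper":{"type":"number"},"force":{"type":"number"}},"required":["deltas"]}

```bash
mkdir -p pics
cat > h.py <<'E'
import numpy as np, cv2
from station import ctrl, optics, models
def save(n,f):
    im=optics.camera(n); cv2.imwrite(f,im[:,:,::-1]); return im
def cal(n):
    c=optics.get_calibration(n); return np.array(c["K"]),np.array(c["origin"]),c["orientation"]
def Rm(o):
    from scipy.spatial.transform import Rotation as R
    o=np.array(o)
    return o if o.shape==(3,3) else (R.from_euler('xyz',o).as_matrix() if o.size==3 else None)
def ray(n,p,z):
    K,o,r=cal(n); R=Rm(r); d=R@np.linalg.inv(K)@np.array([p[0],p[1],1.]); return o+d*(z-o[2])/d[2]
def proj(n,X):
    K,o,r=cal(n); R=Rm(r); c=K@(R.T@(np.array(X)-o)); return c[:2]/c[2]
E
python3 - <<'E'
from h import *
save("top","pics/t0.png");save("side","pics/s0.png")
print(cal("top"),cal("side"));print(ctrl.get_obs())
for t in ["jig","stop_handle","gauge_grip"]:
  for c in ["top","side"]:
    print(t,c,models.mark_of(t,c)[:3])
E
```

```text
(array([[493.09348898,   0.        , 328.40854606],
       [  0.        , 493.09348898, 199.55622552],
       [  0.        ,   0.        ,   1.        ]]), array([ 0.39963701, -0.04297389,  0.73633492]), array([-2.97281938, -0.01684663, -1.59180265])) (array([[390.79944464,   0.        , 324.24713267],
       [  0.        , 390.79944464, 202.69194766],
       [  0.        ,   0.        ,   1.        ]]), array([ 0.22223473, -0.35158641,  0.52812667]), array([-2.43769612,  0.01526302, -0.78124995]))
{'time_s': 0.1, 'qpos': array([ 1.27338285e+00,  3.00405719e-01,  1.52149759e+00, -1.63003325e-05,
        1.32071663e+00, -6.65946445e-02]), 'joint_vel': array([ 0.00165188, -0.00066089, -0.00177157, -0.00130703,  0.00039941,
       -0.00051529]), 'tau': array([ 6.91903733e-04, -5.32641470e+01, -3.53287375e+01,  7.09071779e-02,
        2.34822911e-02, -6.38648635e-05]), 'ee_pos': array([0.12576761, 0.53520935, 0.22395751]), 'eef_rot': array([-1.62202237,  1.56976892, -1.85283716]), 'force': array([-0.57591675, -0.15063306, -0.28683366]), 'moment': array([ 0.01131985, -0.07685429,  0.01885394]), 'grip_width': 0.09389874344296377}
jig top [{'at': [281.7, 202.9], 'score': 0.92}, {'at': [283.6, 161.0], 'score': 0.53}]
jig side [{'at': [306.3, 192.6], 'score': 0.81}]
stop_handle top [{'at': [284.2, 162.7], 'score': 0.64}]
stop_handle side [{'at': [326.8, 162.7], 'score': 0.82}]
gauge_grip top [{'at': [425.3, 289.5], 'score': 0.68}, {'at': [361.9, 290.1], 'score': 0.56}]
gauge_grip side [{'at': [291.4, 260.9], 'score': 0.96}, {'at': [346.4, 206.9], 'score': 0.82}, {'at': [340.7, 308.3], 'score': 0.64}]
```

View pics/t0.png

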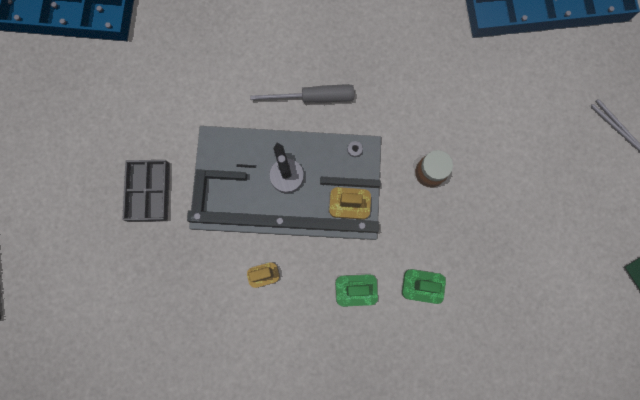

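View pics/s0.png

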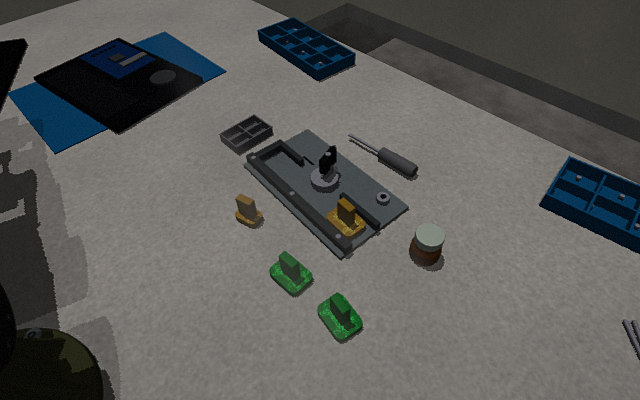

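Run:
```python
from h import *
im=cv2.imread("pics/t0.png")
c=im[115:245,180:390]; cv2.imwrite("pics/t0z.png",cv2.resize(c,None,fx=3.8,fy=3.8,interpolation=cv2.INTER_CUBIC))
im=cv2.imread("pics/s0.png")
c=im[120:265,235:415]; cv2.imwrite("pics/s0z.png",cv2.resize(c,None,fx=4,fy=4,interpolation=cv2.INTER_CUBIC))
print([ray("top",p,0.052)  for p in [(284.2,162.7),(281,158)]],ray("side",(326.8,162.7),.052))
print(ray("top",(281.7,202.9),0),ray("side",(306.3,192.6),0))
print(ray("side",(346.4,206.9),.044))
```

```text
[array([0.57036204, 0.00488258, 0.052     ]), array([0.57732631, 0.00939822, 0.052     ])] [0.56953067 0.00257797 0.052     ]
[0.52099011 0.01266276 0.        ] [0.52635857 0.01276795 0.        ]
[ 0.52516944 -0.08624855  0.044     ]
```

View pics/t0z.png

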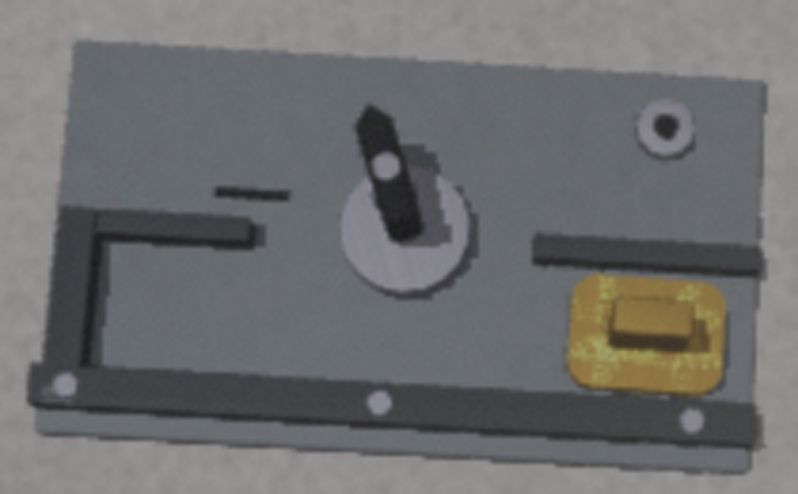

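View pics/s0z.png

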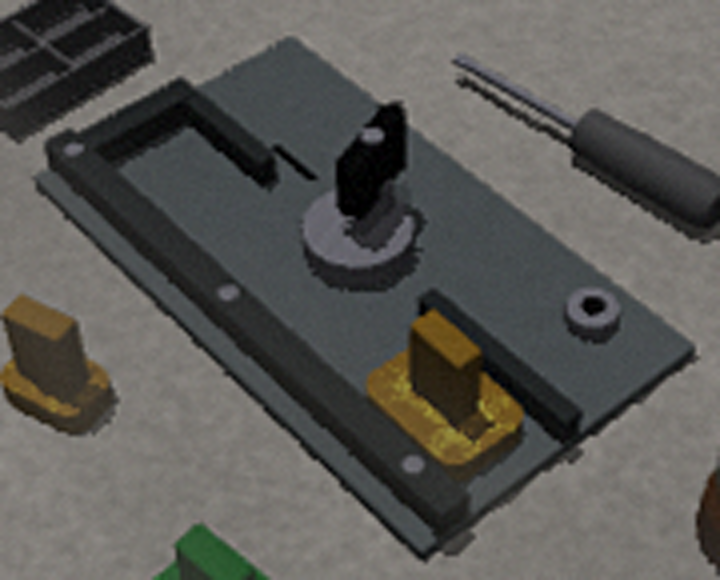

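```bash
cat > fit.py <<'E'
from h import *
from scipy.optimize import least_squares
T=[((50,73,8),(216,191)),((50,43,8),(289,196)),((50,0,66),(385,166)),((-24.5,115,24),(84,366)),((27.5,115,24),(97,234)),((27.5,55,24),(250,246)),((27.5,-55,24),(534,263)),((27.5,-145,24),(762,275)),((-24.5,-145,24),(758,405))]
S=[((50,73,8),(275,147)),((50,43,8),(315,178)),((50,0,66),(372,135)),]
def w(p,X):
    c,s=np.cos(p[2]),np.sin(p[2]);X=np.array(X)/1000
    return [p[0]+c*X[0]-s*X[1],p[1]+s*X[0]+c*X[1],X[2]]
def res(p,sp=True):
    r=[proj("top",w(p,X))-(np.array(q)/3.8+[180,115]) for X,q in T]
    if sp: r+=[proj("side",w(p,X))-(np.array(q)/4+[235,120]) for X,q in S]
    return np.ravel(r)
if __name__=="__main__":
  for sp in (False,True):
    f=least_squares(lambda p:res(p,sp),[.52,.01,0],loss='soft_l1');print(f.x,res(f.x).reshape(-1,2).round(1).tolist())
  p=f.x
  print("bolt",w(p,(50,0,52)))
  def toj(X): d=X[:2]-p[:2];c,s=np.cos(p[2]),np.sin(p[2]);return np.array([c*d[0]+s*d[1],-s*d[0]+c*d[1]])*1000
  z=lambda a,b:(a/3.8+180,b/3.8+115)
  for n,q,h in [("nose",z(372,107),.066),("bolt",z(385,166),.066),("blunt",z(405,238),.066),("disc",z(406,229),.023),("fin tl",z(615,296),.060),("fin tr",z(694,302),.060),("fin br",z(690,340),.06),("fin bl",z(612,334),.06)]:
    print(n,toj(ray("top",q,h)))
E
python3 fit.py
```

```text
[ 0.52210227  0.01096922 -0.07908061] [[-0.2, 0.5], [0.4, 0.4], [0.6, 0.5], [-0.8, 0.0], [-0.6, -0.2], [-0.1, -0.9], [-0.3, -0.8], [0.7, -0.3], [0.3, 0.4], [-1.9, 0.9], [-2.2, 1.4], [-2.1, 1.1]]
[ 0.5226309   0.01088856 -0.08083635] [[-0.1, 0.1], [0.5, 0.0], [0.7, 0.1], [-0.7, -0.5], [-0.5, -0.7], [-0.0, -1.3], [-0.2, -1.1], [0.7, -0.5], [0.3, 0.2], [-1.6, 0.8], [-1.9, 1.2], [-1.8, 1.0]]
bolt [np.float64(0.5724676264852411), np.float64(0.0068511378510006495), np.float64(0.052)]
nose [72.20944612  7.5420023 ]
bolt [50.14789094  1.05552686]
blunt [23.6365468  -8.27261556]
disc [36.33076855 -4.84525485]
fin tl [  8.07970482 -86.2487185 ]
fin tr [   7.66844777 -115.34843998]
fin br [  -6.54222029 -114.56579854]
fin bl [ -6.10701371 -85.93319719]
```

```bash
cat >> h.py <<'E'
from scipy.spatial.transform import Rotation as Ro
def go(pos,jaw):
    "world pos, jaw axis angle (rad, mod pi) -> translation, turn in units; tool pointing down"
    o=ctrl.get_obs(); R=Ro.from_euler('xyz',o["eef_rot"]); 
    t=R.inv().apply(np.array(pos)-o["ee_pos"])/.025
    best=None
    for k in (0,np.pi):
        a=jaw+k; x=np.array([0,0,-1.]);y=np.array([np.cos(a),np.sin(a),0]);z=np.cross(x,y)
        D=(R.inv()*Ro.from_matrix(np.c_[x,y,z])).as_rotvec(); 
        print("k",k,"tr",t.round(3),"turn",np.rad2deg(D/5).round(2),"q",o["qpos"].round(2))
def st():
    o=ctrl.get_obs();R=Ro.from_euler('xyz',o["eef_rot"]).as_matrix()
    print(o["time_s"],o["ee_pos"].round(4),"x",R[:,0].round(3),"jawang",np.arctan2(R[1,1],R[0,1]).round(3),"F",o["force"].round(1),"M",o["moment"].round(2),"w",round(o["grip_width"],4))
E
python3 -c "
from h import *
st();go([.571,.006,.15],.24+np.pi/2)"
```

```text
0.4 [0.1258 0.5354 0.2244] x [-0. -0. -1.] jawang 1.34 F [-0.3  0.3  0.2] M [ 0.06 -0.06 -0.  ] w 0.0936
k 0 tr [  2.977 -16.538  22.18 ] turn [-5.4 -0.   0. ] q [ 1.27  0.3   1.52  0.    1.32 -0.07]
k 3.141592653589793 tr [  2.977 -16.538  22.18 ] turn [30.6  0.   0. ] q [ 1.27  0.3   1.52  0.    1.32 -0.07]
```

Request:
{"api": "arm_command", "payload": {"deltas": [{"translation": [0.2,-1.1,1.4],"turn": [1.4,0,0]},{"translation": [0.4,-2.2,2.8],"turn": [2.8,0,0]},{"translation": [0.6,-3.1,4.1],"turn": [4.2,0,0]},{"translation": [0.7,-4.1,5.5],"turn": [5.6,0,0]},{"translation": [0.9,-5.1,6.9],"turn": [7,0,0]},{"translation": [1,-6.2,8.3],"turn": [8.4,0,0]},{"translation": [1.2,-7.2,9.7],"turn": [9.8,0,0]},{"translation": [1.4,-8.2,11],"turn": [11.2,0,0]},{"translation": [1.6,-9.3,12.5],"turn": [12.6,0,0]},{"translation": [1.8,-10.3,13.8],"turn": [14,0,0]},{"translation": [2,-11.3,15.2],"turn": [15.4,0,0]},{"translation": [2,-12.3,16.5],"turn": [16.8,0,0]}]}}

```text
time_s: 1.4
ee_pos: [0.4469, 0.153, 0.1746]
eef_rot: [-1.262, 1.571, -2.965]
force: [0.6, 0.5, 0.5]
grip_width: 0.094
```

```bash
python3 -c "
from h import *
st();go([.571,.006,.15],.24+np.pi/2)"
```

```text
1.4 [0.4469 0.153  0.1746] x [-0. -0. -1.] jawang -0.132 F [0.6 0.5 0.5] M [ 0.02  0.07 -0.02] w 0.094
k 0 tr [0.985 5.698 5.174] turn [-22.27  -0.     0.  ] q [0.25 0.18 1.79 0.   1.17 0.38]
k 3.141592653589793 tr [0.985 5.698 5.174] turn [13.73  0.    0.  ] q [0.25 0.18 1.79 0.   1.17 0.38]
```

Request:
{"api": "arm_command", "payload": {"deltas": [{"translation": [0.1,0.6,0.5],"turn": [1.4,0,0]},{"translation": [0.2,1.2,1.1],"turn": [2.8,0,0]},{"translation": [0.3,1.7,1.6],"turn": [4.2,0,0]},{"translation": [0.4,2.3,2.1],"turn": [5.6,0,0]},{"translation": [0.5,2.9,2.6],"turn": [7,0,0]},{"translation": [0.6,3.5,3.2],"turn": [8.4,0,0]},{"translation": [0.7,4.1,3.7],"turn": [9.8,0,0]},{"translation": [0.8,4.7,4.2],"turn": [11.2,0,0]},{"translation": [0.9,5.3,4.8],"turn": [12.6,0,0]},{"translation": [1,5.7,5.17],"turn": [13.7,0,0]},{"translation": [1,5.7,5.17],"turn": [13.7,0,0]},{"translation": [1,5.7,5.17],"turn": [13.7,0,0]}], "gripper": 50}}

```text
time_s: 2.4
ee_pos: [0.571, 0.0087, 0.1497]
eef_rot: [-0.423, 1.57, 2.969]
force: [-0.6, 0.7, -0.3]
grip_width: 0.0501
```

```bash
python3 -c "
from h import *
st();go([.571,.006,.052],.24+np.pi/2);save('side','pics/s1.png');im=save('top','pics/t1.png')"
```

```text
2.4 [0.571  0.0087 0.1497] x [-0.001  0.    -1.   ] jawang -1.32 F [-0.6  0.7 -0.3] M [-0.01  0.16 -0.01] w 0.0501
k 0 tr [3.908 0.104 0.022] turn [-3.587e+01 -1.000e-02  1.000e-02] q [-0.05  0.42  1.54  0.    1.18  1.27]
k 3.141592653589793 tr [3.908 0.104 0.022] turn [0.13 0.01 0.  ] q [-0.05  0.42  1.54  0.    1.18  1.27]
```

View pics/s1.png

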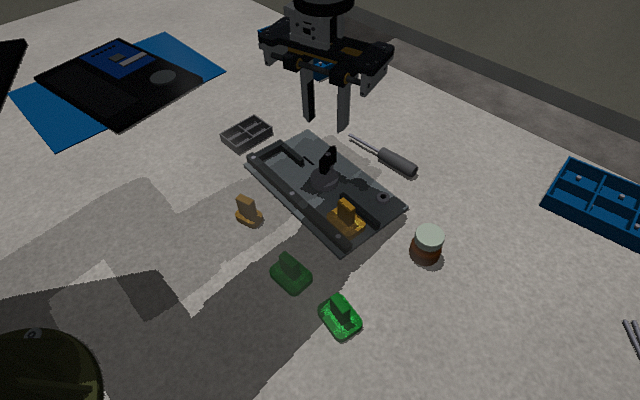

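The side view shows the open fingers straddling the bar handle at about (327,155); nothing else has moved. I'll descend next.

Request:
{"api": "arm_command", "payload": {"deltas": [{"translation": [1,0.1,0],"turn": [0,0,0]},{"translation": [2,0.1,0],"turn": [0,0,0]},{"translation": [2.8,0.1,0],"turn": [0,0,0]},{"translation": [3.4,0.1,0],"turn": [0,0,0]},{"translation": [3.8,0.1,0],"turn": [0,0,0]},{"translation": [3.8,0.1,0],"turn": [0,0,0]},{"translation": [3.8,0.1,0],"turn": [0,0,0]}]}}

```text
time_s: 3.08
ee_pos: [0.5718, 0.0068, 0.0556]
eef_rot: [2.779, 1.571, -0.112]
force: [-0.8, -0.7, -0.3]
grip_width: 0.0498
```

Request:
{"api": "arm_command", "payload": {"deltas": [{"translation": [0,0,0],"turn": [0,0,0]},{"translation": [0,0,0],"turn": [0,0,0]},{"translation": [0,0,0],"turn": [0,0,0]},{"translation": [0,0,0],"turn": [0,0,0]},{"translation": [0,0,0],"turn": [0,0,0]},{"translation": [0,0,0],"turn": [0,0,0]}], "gripper": 6, "force": 15}}

```text
time_s: 3.58
ee_pos: [0.5718, 0.0068, 0.0553]
eef_rot: [-1.972, 1.57, 1.419]
force: [-1.4, 1.7, 2.6]
grip_width: 0.0168
```

```bash
python3 -c "
from h import *
st();save('side','pics/s2.png')
im=cv2.imread('pics/s2.png')[100:260,240:440];cv2.imwrite('pics/s2z.png',cv2.resize(im,None,fx=3.7,fy=3.7))"
```

```text
3.5833 [0.5718 0.0068 0.0553] x [ 0.     0.001 -1.   ] jawang -1.322 F [-1.4  1.7  2.6] M [ 0.48  0.37 -0.  ] w 0.0168
```

View pics/s2z.png

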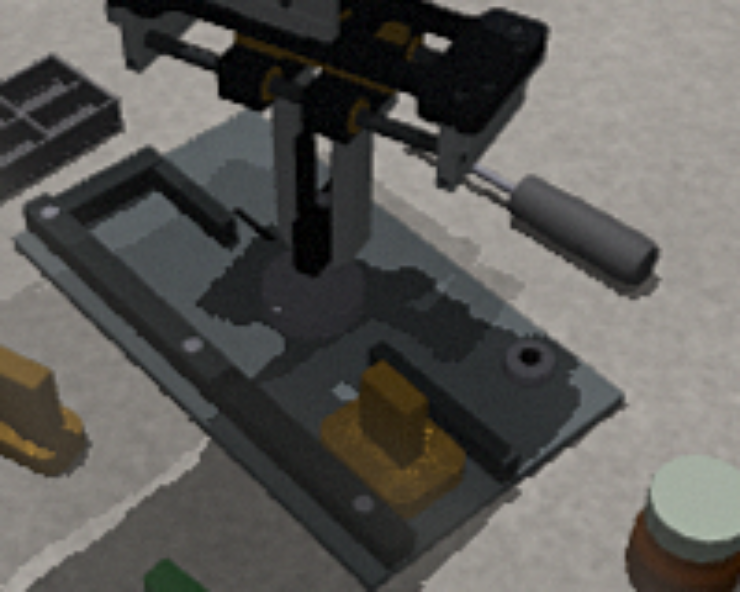

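Request:
{"api": "arm_command", "payload": {"deltas": [{"translation": [0,0,0],"turn": [0,0,0]},{"translation": [0,0,0],"turn": [0,0,0]},{"translation": [0,0,0],"turn": [0,0,0]},{"translation": [0,0,0],"turn": [0,0,0]}], "force": 35}}

```text
time_s: 3.97
ee_pos: [0.5718, 0.0067, 0.0553]
eef_rot: [-2.104, 1.57, 1.287]
force: [-1.3, 3.8, 5.0]
grip_width: 0.0162
```

Request:
{"api": "arm_command", "payload": {"deltas": [{"translation": [0,0,0],"turn": [-0.7,0,0]},{"translation": [0,0,0],"turn": [-1.4,0,0]},{"translation": [0,0,0],"turn": [-2.1,0,0]},{"translation": [0,0,0],"turn": [-2.8,0,0]},{"translation": [0,0,0],"turn": [-3.5,0,0]},{"translation": [0,0,0],"turn": [-4.2,0,0]},{"translation": [0,0,0],"turn": [-4.2,0,0]}]}}

```text
time_s: 4.55
ee_pos: [0.5721, 0.0061, 0.0553]
eef_rot: [2.084, 1.57, -0.439]
force: [0.2, -0.7, 2.5]
grip_width: 0.0159
```

```bash
python3 -c "
from h import *
st()"
```

```text
4.55 [0.5721 0.0061 0.0553] x [ 0.001 -0.    -1.   ] jawang -0.953 F [ 0.2 -0.7  2.5] M [-0.07  0.05 -0.16] w 0.0159
```

Request:
{"api": "arm_command", "payload": {"deltas": [{"translation": [0,0,0],"turn": [-1,0,0]},{"translation": [0,0,0],"turn": [-2,0,0]},{"translation": [0,0,0],"turn": [-3,0,0]},{"translation": [0,0,0],"turn": [-4,0,0]},{"translation": [0,0,0],"turn": [-5,0,0]},{"translation": [0,0,0],"turn": [-6,0,0]},{"translation": [0,0,0],"turn": [-7,0,0]},{"translation": [0,0,0],"turn": [-8,0,0]},{"translation": [0,0,0],"turn": [-9,0,0]},{"translation": [0,0,0],"turn": [-10,0,0]},{"translation": [0,0,0],"turn": [-10,0,0]},{"translation": [0,0,0],"turn": [-10,0,0]}]}}

```text
time_s: 5.55
ee_pos: [0.5735, 0.0053, 0.0554]
eef_rot: [1.335, 1.566, -0.321]
force: [11.8, -5.6, -4.8]
grip_width: 0.0162
```

```bash
python3 -c "
from h import *
st();save('side','pics/s3.png')
im=cv2.imread('pics/s3.png')[100:260,240:440];cv2.imwrite('pics/s3z.png',cv2.resize(im,None,fx=3.7,fy=3.7))"
```

```text
5.55 [0.5735 0.0053 0.0554] x [ 0.005 -0.002 -1.   ] jawang -0.085 F [11.8 -5.6 -4.8] M [-1.27 -2.28 -0.18] w 0.0162
```

View pics/s3z.png

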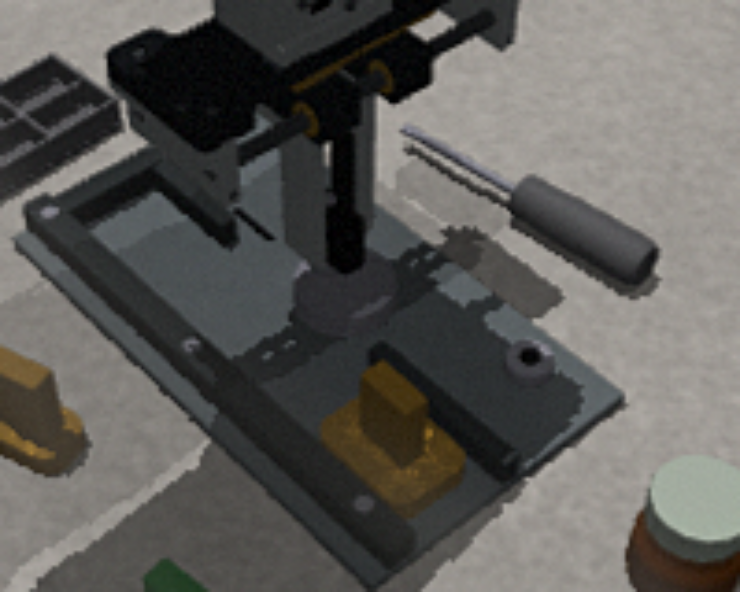

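Request:
{"api": "arm_command", "payload": {"deltas": [{"translation": [0,0,0],"turn": [0,0,0]},{"translation": [0,0,0],"turn": [0,0,0]},{"translation": [0,0,0],"turn": [0,0,0]},{"translation": [0,0,0],"turn": [0,0,0]},{"translation": [-0.5,0,0],"turn": [0,0,0]},{"translation": [-1.5,0,0],"turn": [0,0,0]},{"translation": [-2.5,0,0],"turn": [0,0,0]},{"translation": [-3,0,0],"turn": [0,0,0]},{"translation": [-3,0,0],"turn": [0,0,0]}], "gripper": 44}}

```text
time_s: 6.35
ee_pos: [0.5731, 0.0064, 0.134]
eef_rot: [1.594, 1.565, -0.06]
force: [0.3, -0.7, -0.3]
grip_width: 0.0439
```

```bash
python3 -c "
from h import *
st();go([.5175,-.089,.13],-.08);save('side','pics/s4.png')
im=cv2.imread('pics/s4.png')[100:260,240:440];cv2.imwrite('pics/s4z.png',cv2.resize(im,None,fx=3.7,fy=3.7))"
```

```text
6.35 [0.5731 0.0064 0.134 ] x [ 0.005 -0.    -1.   ] jawang -0.083 F [ 0.3 -0.7 -0.3] M [-0.07  0.05 -0.01] w 0.0439
k 0 tr [ 0.148 -1.901  3.986] turn [-0.03 -0.   -0.06] q [-0.05  0.44  1.56 -0.    1.14  0.03]
k 3.141592653589793 tr [ 0.148 -1.901  3.986] turn [35.97 -0.1   0.  ] q [-0.05  0.44  1.56 -0.    1.14  0.03]
```

View pics/s4z.png

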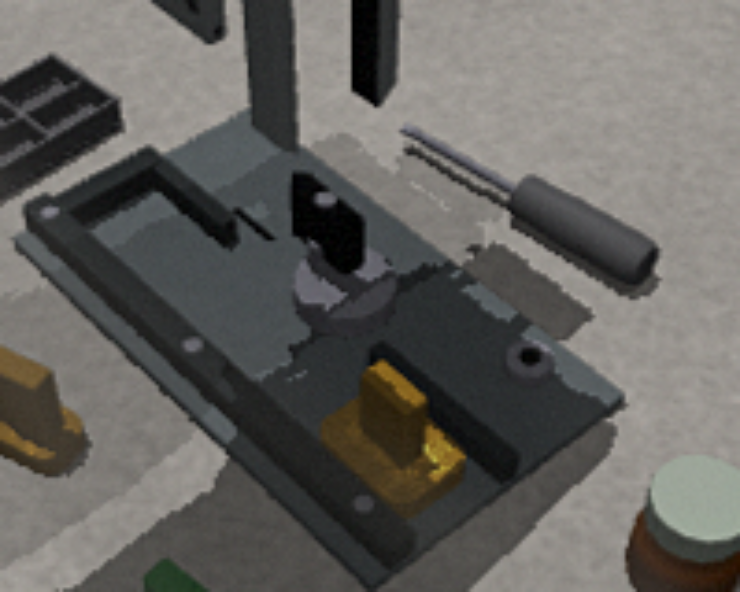

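Request:
{"api": "arm_command", "payload": {"deltas": [{"translation": [0.1,-0.6,1.2],"turn": [0,0,0]},{"translation": [0.1,-1.2,2.4],"turn": [0,0,0]},{"translation": [0.1,-1.8,3.6],"turn": [0,0,0]},{"translation": [0.1,-1.94,4.07],"turn": [0,0,0]},{"translation": [0.1,-1.94,4.07],"turn": [0,0,0]},{"translation": [0.1,-1.94,4.07],"turn": [0,0,0]}]}}

```text
time_s: 6.9
ee_pos: [0.5151, -0.091, 0.1272]
eef_rot: [-2.006, 1.57, 2.623]
force: [0.0, -0.0, 0.3]
grip_width: 0.044
```

```bash
python3 -c "
from h import *
st();go([.517,-.0915,.05],-.08);save('side','pics/s5.png');save('top','pics/t5.png')
im=cv2.imread('pics/s5.png')[60:260,240:440];a=cv2.resize(im,(400,400))
im=cv2.imread('pics/t5.png')[100:250,200:350];b=cv2.resize(im,(400,400));cv2.imwrite('pics/c5.png',np.hstack([a,b]))"
```

```text
6.9 [ 0.5151 -0.091   0.1272] x [-0.001  0.    -1.   ] jawang -0.084 F [ 0.  -0.   0.3] M [-0.09  0.08  0.01] w 0.044
k 0 tr [3.087 0.079 0.014] turn [-0.04 -0.    0.01] q [-0.24  0.34  1.7   0.    1.09 -0.16]
k 3.141592653589793 tr [3.087 0.079 0.014] turn [3.596e+01 1.000e-02 0.000e+00] q [-0.24  0.34  1.7   0.    1.09 -0.16]
```

View pics/c5.png

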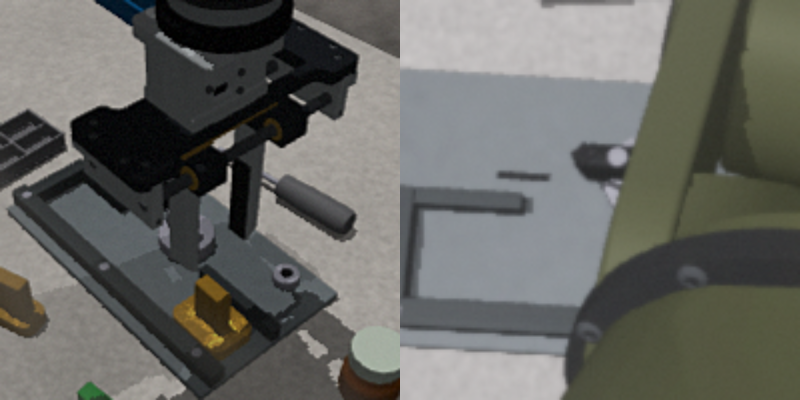

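```bash
python3 -c "
from h import *
a=ray('top',(264.9,158.5),.066);b=ray('top',(281.75,158.9),.066);d=a-b
print(a,b,np.hypot(*d[:2]),np.arctan2(d[1],d[0])+.08)
a=ray('side',(240+293/3.7,100+178/3.7),.066);b=ray('side',(240+326/3.7,100+200/3.7),.066);d=a-b
print(np.hypot(*d[:2]),np.arctan2(d[1],d[0])+.08)
"
```

```text
[0.57334649 0.03076831 0.066     ] [0.57238006 0.0072874  0.066     ] 0.023500786867827434 1.6096615468900997
0.022073487398536967 1.6545934132713171
```

Both views put the stop at about 1.6 rad: the nose is at top-view pixel (265,158) and the bolt at (282,159). That is within tolerance, so I'll descend on the fin.

Request:
{"api": "arm_command", "payload": {"deltas": [{"translation": [1,0.08,0],"turn": [0,0,0]},{"translation": [2,0.08,0],"turn": [0,0,0]},{"translation": [2.7,0.08,0],"turn": [0,0,0]},{"translation": [3.0,0.08,0],"turn": [0,0,0]},{"translation": [3.08,0.08,0],"turn": [0,0,0]},{"translation": [3.08,0.08,0],"turn": [0,0,0]}]}}

```text
time_s: 7.5
ee_pos: [0.5174, -0.0906, 0.0506]
eef_rot: [-1.837, 1.57, 2.794]
force: [-0.4, -0.5, 0.4]
grip_width: 0.0439
```

Request:
{"api": "arm_command", "payload": {"deltas": [{"translation": [0,0,0],"turn": [0,0,0]},{"translation": [0,0,0],"turn": [0,0,0]},{"translation": [0,0,0],"turn": [0,0,0]},{"translation": [0,0,0],"turn": [0,0,0]},{"translation": [0,0,0],"turn": [0,0,0]},{"translation": [0,0,0],"turn": [0,0,0]},{"translation": [0,0,0],"turn": [0,0,0]},{"translation": [0,0,0],"turn": [0,0,0]}], "gripper": 6, "force": 10}}

```text
time_s: 8.17
ee_pos: [0.5173, -0.0913, 0.051]
eef_rot: [1.399, 1.57, -0.254]
force: [-1.4, 0.7, 6.1]
grip_width: 0.014
```

```bash
python3 -c "
from h import *
st();save('side','pics/s6.png');
im=cv2.imread('pics/s6.png')[100:260,240:440];cv2.imwrite('pics/s6z.png',cv2.resize(im,None,fx=3.7,fy=3.7))"
```

```text
8.1667 [ 0.5173 -0.0913  0.051 ] x [ 0.001 -0.    -1.   ] jawang -0.082 F [-1.4  0.7  6.1] M [ 0.    0.28 -0.  ] w 0.014
```

View pics/s6z.png

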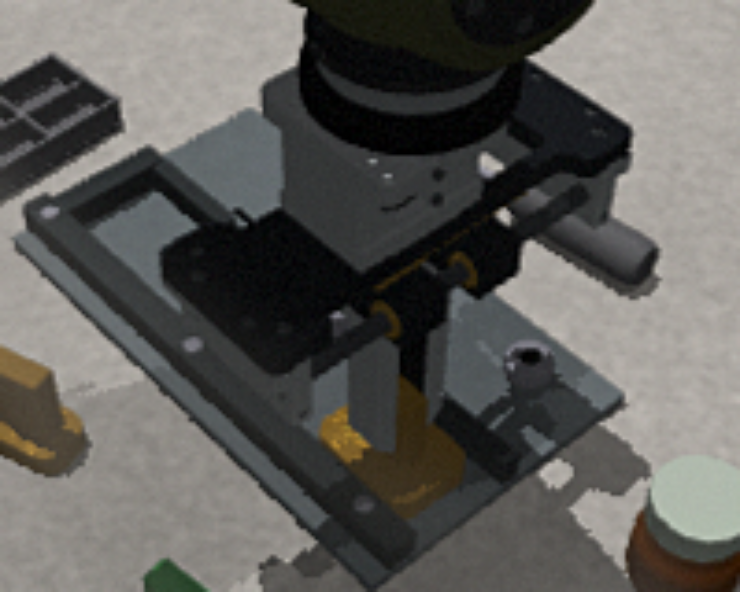

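Request:
{"api": "arm_command", "payload": {"deltas": [{"translation": [0,-0.04,0],"turn": [0,0,0]},{"translation": [0,-0.08,0],"turn": [0,0,0]},{"translation": [0,-0.08,0],"turn": [0,0,0]},{"translation": [0,-0.08,0],"turn": [0,0,0]}]}}

```text
time_s: 8.55
ee_pos: [0.5155, -0.0912, 0.0509]
eef_rot: [1.405, 1.569, -0.248]
force: [3.6, -0.2, 5.7]
grip_width: 0.0141
```

Request:
{"api": "arm_command", "payload": {"deltas": [{"translation": [0,-0.04,0],"turn": [0,0,0]},{"translation": [0,-0.04,0],"turn": [0,0,0]},{"translation": [0,-0.04,0],"turn": [0,0,0]}]}}

```text
time_s: 8.8
ee_pos: [0.5145, -0.091, 0.0509]
eef_rot: [1.418, 1.57, -0.235]
force: [3.7, -0.8, 6.4]
grip_width: 0.014
```

Request:
{"api": "arm_command", "payload": {"deltas": [{"translation": [0,-0.04,0],"turn": [0,0,0]},{"translation": [0,-0.04,0],"turn": [0,0,0]},{"translation": [0,-0.04,0],"turn": [0,0,0]}]}}

```text
time_s: 9.05
ee_pos: [0.5138, -0.091, 0.051]
eef_rot: [1.467, 1.569, -0.186]
force: [6.2, -1.1, 4.5]
grip_width: 0.0139
```

Request:
{"api": "arm_command", "payload": {"deltas": [{"translation": [0,-0.04,0],"turn": [0,0,0]},{"translation": [0,-0.04,0],"turn": [0,0,0]},{"translation": [0,-0.04,0],"turn": [0,0,0]}]}}

```text
time_s: 9.3
ee_pos: [0.5135, -0.0908, 0.0512]
eef_rot: [1.529, 1.567, -0.124]
force: [9.7, 0.7, 2.7]
grip_width: 0.014
```

Request:
{"api": "arm_command", "payload": {"deltas": [{"translation": [-0.02,0.15,0],"turn": [0,0,0]},{"translation": [-0.02,0.15,-0.1],"turn": [0,0,0]},{"translation": [-0.02,0.15,-0.3],"turn": [0,0,0]},{"translation": [-0.02,0.15,-0.6],"turn": [0,0,0]},{"translation": [-0.02,0.15,-0.9],"turn": [0,0,0]},{"translation": [-0.02,0.15,-1.2],"turn": [0,0,0]},{"translation": [-0.02,0.15,-1.5],"turn": [0,0,0]},{"translation": [-0.02,0.15,-1.7],"turn": [0,0,0]},{"translation": [-0.02,0.15,-1.8],"turn": [0,0,0]},{"translation": [-0.02,0.15,-1.8],"turn": [0,0,0]}]}}

```text
time_s: 10.13
ee_pos: [0.5195, -0.0453, 0.051]
eef_rot: [-2.67, 1.57, 1.961]
force: [-0.4, 4.6, 4.8]
grip_width: 0.0135
```

Request:
{"api": "arm_command", "payload": {"deltas": [{"translation": [0,0,-0.1],"turn": [0,0,0]},{"translation": [0,0,-0.2],"turn": [0,0,0]},{"translation": [0,0,-0.3],"turn": [0,0,0]},{"translation": [0,0,-0.4],"turn": [0,0,0]},{"translation": [0,0,-0.5],"turn": [0,0,0]},{"translation": [0,0,-0.6],"turn": [0,0,0]},{"translation": [0,0,-0.6],"turn": [0,0,0]}]}}

```text
time_s: 10.72
ee_pos: [0.5207, -0.0308, 0.051]
eef_rot: [-2.488, 1.57, 2.142]
force: [0.6, 1.6, 2.9]
grip_width: 0.0138
```

```bash
python3 -c "
from h import *
st();save('side','pics/s7.png');
im=cv2.imread('pics/s7.png')[100:260,240:440];cv2.imwrite('pics/s7z.png',cv2.resize(im,None,fx=3.7,fy=3.7))"
```

```text
10.7167 [ 0.5207 -0.0308  0.051 ] x [-0.  0. -1.] jawang -0.082 F [0.6 1.6 2.9] M [0.32 0.03 0.03] w 0.0138
```

View pics/s7z.png

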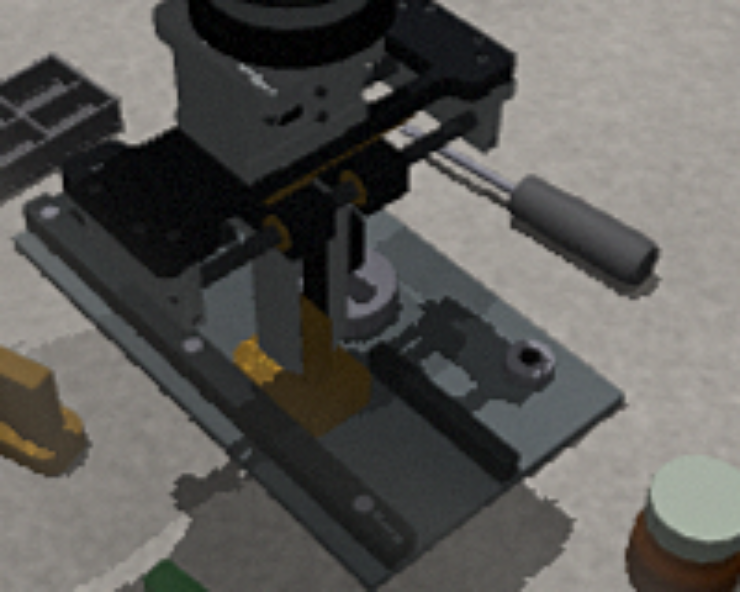

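Request:
{"api": "arm_command", "payload": {"deltas": [{"translation": [0,0,-0.1],"turn": [0,0,0]},{"translation": [0,0,-0.3],"turn": [0,0,0]},{"translation": [0,0,-0.5],"turn": [0,0,0]},{"translation": [0,0,-0.7],"turn": [0,0,0]},{"translation": [0,0,-0.9],"turn": [0,0,0]},{"translation": [0,0,-1.1],"turn": [0,0,0]},{"translation": [0,0,-1.2],"turn": [0,0,0]},{"translation": [0,0,-1.2],"turn": [0,0,0]}]}}

```text
time_s: 11.43
ee_pos: [0.5232, -0.0007, 0.051]
eef_rot: [-2.49, 1.571, 2.141]
force: [-0.3, 0.1, -0.3]
grip_width: 0.0138
```

Request:
{"api": "arm_command", "payload": {"deltas": [{"translation": [0,0,-0.2],"turn": [0,0,0]},{"translation": [0,0,-0.4],"turn": [0,0,0]},{"translation": [0,0,-0.6],"turn": [0,0,0]},{"translation": [0,0,-0.8],"turn": [0,0,0]},{"translation": [0,0,-1.0],"turn": [0,0,0]},{"translation": [0,0,-1.2],"turn": [0,0,0]},{"translation": [0,0,-1.4],"turn": [0,0,0]},{"translation": [0,0,-1.6],"turn": [0,0,0]},{"translation": [0,0,-1.6],"turn": [0,0,0]}]}}

```text
time_s: 12.18
ee_pos: [0.5265, 0.0394, 0.051]
eef_rot: [-2.656, 1.571, 1.975]
force: [0.4, -0.1, -2.3]
grip_width: 0.0138
```

```bash
python3 -c "
from h import *
st();save('side','pics/s8.png');
im=cv2.imread('pics/s8.png')[100:260,240:440];cv2.imwrite('pics/s8z.png',cv2.resize(im,None,fx=3.7,fy=3.7))"
```

```text
12.1833 [0.5265 0.0394 0.051 ] x [-0.  0. -1.] jawang -0.082 F [ 0.4 -0.1 -2.3] M [-0.1   0.11 -0.01] w 0.0138
```

View pics/s8z.png

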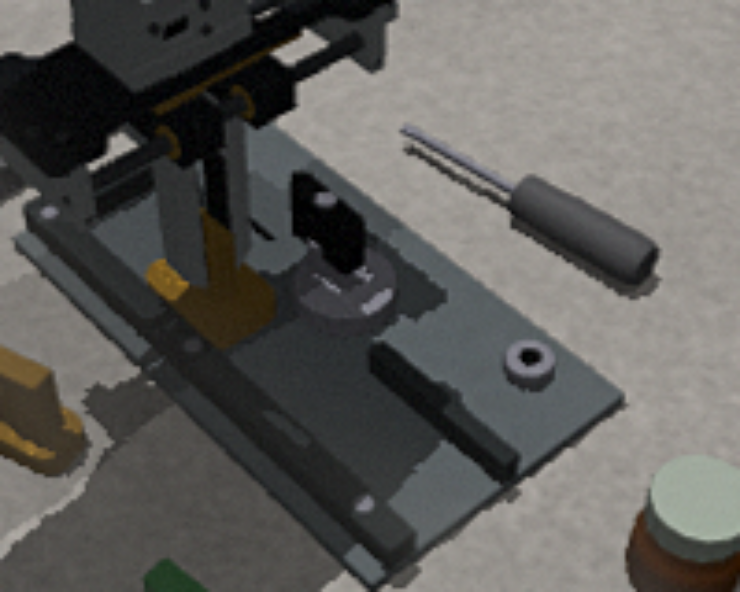

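Request:
{"api": "arm_command", "payload": {"deltas": [{"translation": [0,0,-0.2],"turn": [0,0,0]},{"translation": [0,0,-0.4],"turn": [0,0,0]},{"translation": [0,0,-0.6],"turn": [0,0,0]},{"translation": [0,0,-0.8],"turn": [0,0,0]},{"translation": [0,0,-1.0],"turn": [0,0,0]},{"translation": [0,0,-1.2],"turn": [0,0,0]},{"translation": [0,0,-1.4],"turn": [0,0,0]},{"translation": [0,0,-1.6],"turn": [0,0,0]},{"translation": [0,0,-1.8],"turn": [0,0,0]},{"translation": [0.02,0,-1.8],"turn": [0,0,0]}]}}

```text
time_s: 13.07
ee_pos: [0.5304, 0.0844, 0.051]
eef_rot: [2.524, 1.57, 0.871]
force: [-3.9, 4.7, 9.5]
grip_width: 0.0141
```

Request:
{"api": "arm_command", "payload": {"deltas": [{"translation": [0,0,-0.08],"turn": [0,0,0]},{"translation": [0,0,-0.16],"turn": [0,0,0]},{"translation": [0,0,-0.16],"turn": [0,0,0]}]}}

```text
time_s: 13.32
ee_pos: [0.5309, 0.0875, 0.051]
eef_rot: [1.614, 1.57, -0.039]
force: [-0.9, 0.5, 4.8]
grip_width: 0.0137
```

Request:
{"api": "arm_command", "payload": {"deltas": [{"translation": [0,0,-0.08],"turn": [0,0,0]},{"translation": [0,0,-0.12],"turn": [0,0,0]},{"translation": [0,0,-0.12],"turn": [0,0,0]}]}}

```text
time_s: 13.57
ee_pos: [0.5312, 0.0901, 0.051]
eef_rot: [1.465, 1.57, -0.188]
force: [0.2, -1.7, 5.2]
grip_width: 0.0138
```

Request:
{"api": "arm_command", "payload": {"deltas": [{"translation": [0,0,-0.06],"turn": [0,0,0]},{"translation": [0,0,-0.08],"turn": [0,0,0]},{"translation": [0,0,-0.08],"turn": [0,0,0]}]}}

```text
time_s: 13.82
ee_pos: [0.5314, 0.0921, 0.051]
eef_rot: [1.425, 1.57, -0.228]
force: [-1.0, -2.5, 5.5]
grip_width: 0.0141
```

Request:
{"api": "arm_command", "payload": {"deltas": [{"translation": [0,0,-0.06],"turn": [0,0,0]},{"translation": [0,0,-0.08],"turn": [0,0,0]},{"translation": [0,0,-0.08],"turn": [0,0,0]}]}}

```text
time_s: 14.07
ee_pos: [0.5315, 0.094, 0.051]
eef_rot: [1.399, 1.57, -0.254]
force: [0.1, -2.2, 5.6]
grip_width: 0.0138
```

Request:
{"api": "arm_command", "payload": {"deltas": [{"translation": [0,0,-0.06],"turn": [0,0,0]},{"translation": [0,0,-0.12],"turn": [0,0,0]},{"translation": [0,0,-0.12],"turn": [0,0,0]}]}}

```text
time_s: 14.32
ee_pos: [0.5318, 0.0963, 0.0511]
eef_rot: [0.581, 1.569, -1.072]
force: [-1.2, -9.4, 7.1]
grip_width: 0.0141
```

```bash
python3 -c "
from h import *
st();save('side','pics/s9.png');
im=cv2.imread('pics/s9.png')[100:260,220:420];cv2.imwrite('pics/s9z.png',cv2.resize(im,None,fx=3.7,fy=3.7))"
```

```text
14.3167 [0.5318 0.0963 0.0511] x [ 0.001 -0.002 -1.   ] jawang -0.083 F [-1.2 -9.4  7.1] M [-1.75  0.24  0.07] w 0.0141
```

View pics/s9z.png

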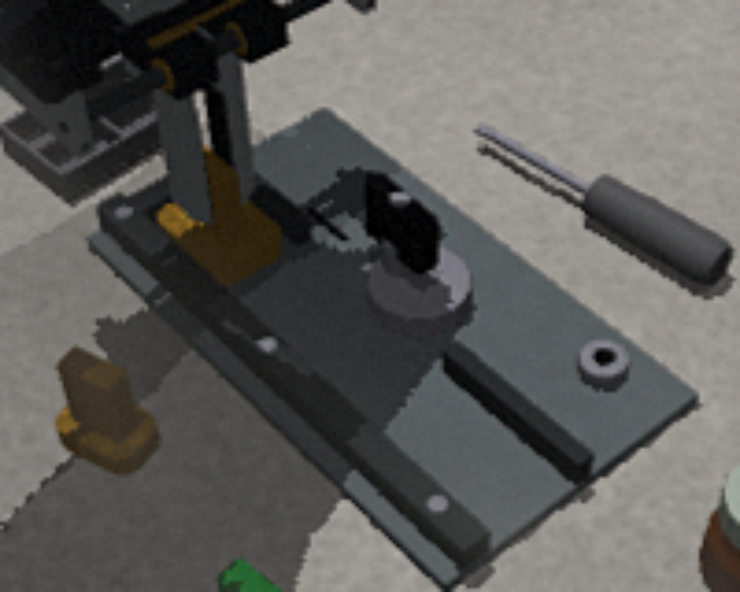

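Request:
{"api": "arm_command", "payload": {"deltas": [{"translation": [0,0,0.05],"turn": [0,0,0]},{"translation": [0,0,0.05],"turn": [0,0,0]},{"translation": [0,0,0.05],"turn": [0,0,0]}]}}

```text
time_s: 14.62
ee_pos: [0.5316, 0.0958, 0.0508]
eef_rot: [1.433, 1.57, -0.221]
force: [0.7, -3.7, 5.6]
grip_width: 0.0139
```

Request:
{"api": "arm_command", "payload": {"deltas": [{"translation": [0,0,0],"turn": [0,0,0]},{"translation": [0,0,0],"turn": [0,0,0]},{"translation": [0,0,0],"turn": [0,0,0]},{"translation": [0,0,0],"turn": [0,0,0]},{"translation": [0,0,0],"turn": [0,0,0]},{"translation": [-0.5,0,0],"turn": [0,0,0]},{"translation": [-1.2,0,0],"turn": [0,0,0]},{"translation": [-2,0,0],"turn": [0,0,0]},{"translation": [-3,0,0],"turn": [0,0,0]},{"translation": [-4,0,0],"turn": [0,0,0]},{"translation": [-5,0,0],"turn": [0,0,0]},{"translation": [-6,0,0],"turn": [0,0,0]}], "gripper": 32}}

```text
time_s: 15.62
ee_pos: [0.531, 0.0961, 0.2018]
eef_rot: [-1.978, 1.571, 2.652]
force: [0.2, -0.1, -0.3]
grip_width: 0.032
```

Request:
{"api": "arm_command", "payload": {"deltas": [{"translation": [0,-1,-1],"turn": [0,0,0]},{"translation": [0,-2,-2],"turn": [0,0,0]},{"translation": [0,-3,-3],"turn": [0,0,0]},{"translation": [0,-4,-4],"turn": [0,0,0]},{"translation": [0,-4,-5],"turn": [0,0,0]},{"translation": [0,-4,-6],"turn": [0,0,0]},{"translation": [0,-4,-7],"turn": [0,0,0]},{"translation": [0,-4,-8],"turn": [0,0,0]},{"translation": [0,-4,-8],"turn": [0,0,0]},{"translation": [0,-4,-8],"turn": [0,0,0]}]}}

```text
time_s: 16.45
ee_pos: [0.4477, 0.3042, 0.2001]
eef_rot: [-0.944, 1.57, -2.596]
force: [0.1, 0.2, -1.7]
grip_width: 0.0318
```

```bash
python3 -c "
from h import *
st();save('side','pics/s10.png');save('top','pics/t10.png')
b=cv2.imread('pics/t10.png')[115:245,180:390];cv2.imwrite('pics/t10z.png',cv2.resize(b,None,fx=3.8,fy=3.8,interpolation=cv2.INTER_CUBIC))"
```

```text
16.45 [0.4477 0.3042 0.2001] x [-0.001 -0.    -1.   ] jawang -0.081 F [ 0.1  0.2 -1.7] M [-0.07  0.08  0.03] w 0.0318
```

View pics/s10.png

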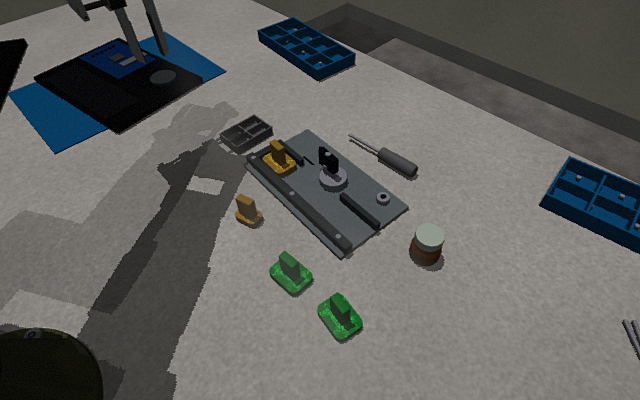

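View pics/t10z.png

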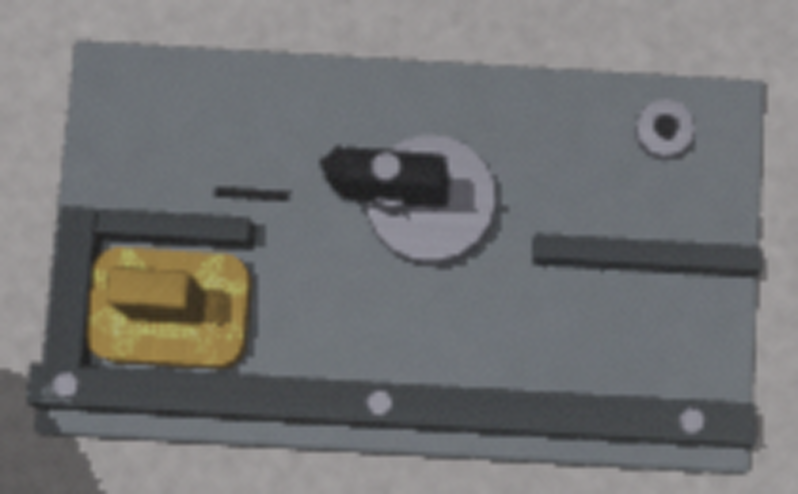

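Run:
```python
from h import *
p=[.5226,.0109,-.08]
def toj(X): d=X[:2]-p[:2];c,s=np.cos(p[2]),np.sin(p[2]);return np.array([c*d[0]+s*d[1],-s*d[0]+c*d[1]])*1000
z=lambda a,b:(a/3.8+180,b/3.8+115)
b=toj(ray("top",z(385,166),.066));n=toj(ray("top",z(321,163),.066));d=toj(ray("top",z(432,200),.023))
print(b,n,d,np.arctan2(*(n-b)[::-1]),np.arctan2(*(b-d)[::-1]), "fin",toj(ray("top",z(147,289),.06)))
print(ctrl.hand_in())
```

```text
[50.18047243  1.00464621] [49.82573442 24.52297471] [ 48.53526909 -14.14774472] 1.5858786532299132 1.4626428616314415 fin [6.36484047e-03 8.48884438e+01]
the job is handed in; nothing more can be done
None
```

I turned the stop to its line, then slid the gauge flat along the lane floor, through the gap, to the end block. I then let go, moved the arm clear and handed the job in; it gave no verdict.

- **Stop:** in the last top picture the bar lies along the lane with its nose towards the scribed line. I measured its angle two ways: 1.59 rad from the nose and bolt, and 1.46 rad from the disc centre. They differ by about 0.12 rad, but both are inside the allowed 1.32 to 1.82.
- **Gauge:** it sits at about jig x = 0, y = 85 mm, which is up against the end block. I felt that contact as about 9 N before backing off and letting go. It passed through the gap with almost no sideways force. I took it as flat from the pictures and the steady gripper height; I did not measure its tilt.
- **Other things on the bench:** none look moved in the last pictures. I judged this by eye only.
- **Camera offset:** turning the handle pushed the gripper sideways with about 12 N, which showed the cameras were about 2 mm off. I corrected for this by touching the gauge to the rail to find the middle of the lane.
- **Time:** about 16.5 s of the 48 s allowed.

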